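# Release and slide back the terminal cover

### The arm

A 6-joint arm with a two-finger parallel gripper is mounted at the origin on the work surface. World frame = base frame: x ahead of the robot, y to its left, z up, the work surface at z = 0. Lengths are in m, angles in rad, forces in N, time in s.
With the tool pointing down it reaches from about 0.325 to 0.75 m from the base axis. Payload 7.6 kg.
Tool frame: the origin (TCP) lies at the very end of the fingers, on their centre line; the grasp point (between the pads) lies 19 mm behind it; z points along the fingers, x is the direction in which the jaws open and shut, and the axes are right-handed (so a half turn about z gives the same grasp; the last joint's range is limited). The gripper opens to 85 mm and grips with 20 to 120 N. Pads are 22 mm wide; open, the fingers measure 114 mm over their backs; the gripper's body (76 mm by 85 mm) begins 54 mm behind the grasp point. The pads swing forward as they close: fully open they stand 13 mm farther back than shut.
Start: joints at [1.197, 0.052, 1.401, -0, 1.689, -0.07], TCP at [0.157, 0.501, 0.231] pointing down, gripper open.
Joint ranges: [-2.9, 2.9], [-0.91, 2.17], [0.12, 2.37], [-1.06, 4.2], [0.26, 2.73], [-2.93, 2.93]. Speed limits (rad/s): [2.57, 2.57, 3.01, 3.14, 3.14, 3.14].

### API

Orientations are given as [roll, pitch, yaw] about the fixed x, y, z axes, in that order (R = Rz(yaw) Ry(pitch) Rx(roll)).
In Python, from workcell import env gives the robot as it stands.
- The arm moves only by the tool arm_command, never from a script. Its argument "commands" is a list of rows, each a list of 7 numbers: the opening, from 0 (shut) to 1 (fully open), then the shift along the world's x, y, z in cm, then the turn, a rotation vector about the world's x, y, z in degrees. In form: [[jaw, dx, dy, dz, wx, wy, wz], ...]. A call has exactly 10 rows; each row is the pose to reach, as a shift and turn from the pose measured when the call began; what a row does not reach only later rows make up. A row lasts 1/8 s, in which the tool goes at most 62.5 mm and 10.7 degrees, less where a joint would pass 70% of its speed; a pose out of reach is approached as far as the arm can. A call with a gripper value outside its range is refused whole. The fingers move at their own pace and stop on an object; the grip force is fixed at half the most. Time passes only in rows, so rows that repeat a pose let the fingers close, or fill a call up. It gives the time, the measured TCP pose, the force and the opening at its end, in the units of the state.
- env.state(): the state, without advancing time (a new reading comes with each control period).
- env.read_camera(name): name is "scene" or "top"; returns (picture, depth): 400x640x3 uint8, blue, green, red; 400x640 float32, m along the optical axis (not along the pixel's ray), 0 where there is no reading.
- env.camera_params(name): a dict with "mtx" (3x3 intrinsics, pixels), "dist_coeffs" ([k1, k2, p1, p2, k3] as OpenCV has them; the pictures are not rectified), "R" (3x3) and "t" (3): a world point X has camera coordinates R X + t. Camera axes: x right, y down, z forward; pixel columns grow to the right and rows downward; lengths in m; the calibration is good to about 2 mm. A picture is of the moment at which its call begins. camera_params takes no time and is no camera call.
- env.finish_job(): hands the job in, once; it reports no verdict.
The state is a dict: "t": time; "joint_pos": joint angles; "qvel": joint speeds; "tau": joint torques, N m; "ee_pos": TCP position; "tool_rot": TCP orientation; "ft_force": force on the tool from outside, world axes, zero at the start; "ft_torque": the same for the moment, N m; "opening": opening from 0.0 (shut) to 1.0 (fully open).
Only numpy, scipy, OpenCV 4.12 (cv2) and the standard library are available. Lean on these libraries where they do the work, as an engineer would, in place of code of your own. Each camera call takes 0.05 s, during which the arm holds its last target.

### The job

Press the orange snap tab on the green terminal box fully in, then push the released grey cover along the box, away from its seat and over the tab, until the whole terminal opening is uncovered, and leave the cover lying flat on the box. Only press and push: do not lift or tip the cover, do not touch the terminals underneath, and leave the other things on the bench where they are.

Things in the scene. Friction and masses are not known exactly. Their poses are not given: they have to be found in the camera images.
- terminal_box: Green metal terminal box fixed to the bench, 230 long (its x) x 104 wide (y), in mm; origin under its centre on the bench, z up, yaw up to 70 degrees either way. Flat deck 55 above the bench. The cover slides to +x. Along x: bare apron -115 to -74, cover's seat -74 to +11, tab +12.5 to +48.5, free deck up to an end stop (9 high) at +107. Cable glands, below the deck, at the +x end.
- apron (a point): Point on the deck behind the cover, 98 behind the box's centre (box x = -98, y = 0): bare deck with room for a fingertip to come down behind the ledge. Only two 6 high stops at |y| 36 to 46.5, x about -78, stand there, which keep the cover from going backwards.
- opening (a point): Centre of the terminal opening, at deck height: a rectangular hole in the deck, box x -66 to +4, |y| < 35, 35 deep, hidden by the cover at the start. Kerbs 9 high at |y| 46.5 to 52 along the deck guide the cover; beside the seat (x -74 to +4) steel lips reach in over it to |y| = 41, top 12 above the deck, and hold it down.
- cover: Loose grey cover plate 84 (x) x 90 (y), about 180 g, top 7.5 above its origin (centre of its underside); axes as the box's, 1.5 play each side. Seated, its origin is at box x -33 to -31, z 55, its front edge 1.5 to 3.5 short of the tab, which blocks it until pressed in. The opening is uncovered from box x = +46 on; the end stop ends the travel at +65. Sliding takes 1 to 3 N.
- cover_ledge (a point): Centre (in height and width) of the push face of the cover's yellow ledge: an 8 thick, 64 wide bar standing along the cover's rear (-x) edge, from 7.5 to 21.5 above the cover's underside. The face looks to -x, flush with the cover's rear edge; this point is 42 behind the cover's origin and 14.5 above the deck.
- tab_top (a point): Centre of the top face of the orange snap tab, 36 (x) x 26 (y), at x = +30.5, y = 0 in the box's frame, standing 8 to 10 above the deck at the start and flush with the deck when pressed in. z up.
- tab (a joint): Travel of the tab straight down, m: 0 to 0.002 at the start (standing proud), 0.010 flush with the deck (limit 0.0105). Moves with about 6 N, has no return spring: it stays in where it is pressed to. The cover can pass over it from about 0.008.
- terminals: Black terminal strip with brass screws, fixed inside the opening, 56 x 48, its highest points (brass screw tops) 13 below the deck; origin at the centre of its underside. Not to be touched.
- screwdriver: Bystander: loose screwdriver lying on the bench beside the box, about 130 from the box's centre line on its +y side; origin near its middle.
- screw_jar: Bystander: amber jar, 52 across, 70 high, beside the box, 125 to 145 from its centre line on its -y side; origin under its centre.
- punch: Bystander: upright turned steel punch, 44 across the foot, 60 high, also on the box's -y side; origin under its centre.
- oil_bottle: Bystander: blue bottle with a red cap, 60 across, 160 high, on the left of the bench; origin under its centre.
- tape_roll: Bystander: cardboard roll core lying flat, 100 across, 48 high, on the right; origin under its centre.
- mug: Bystander: white mug, 80 across, 90 high, on the left; origin under its centre.
- cutting_die: Bystander: plywood cutting die with upright steel rules, 100 x 160 x 26 high, on the right of the bench; origin under its centre.
Mind the look-alikes: they are no part of the job. Of the things that look like the cover, the middle-sized one is meant.

How it is judged:
On the way, in this order (a step that is already met when the one before it is completed fails the run):
1. the tab is pressed in while the cover is still on its seat (value of joint tab above 0.008 m and x of cover in the frame of terminal_box below -0.015 m), for 0.2 s.
2. the cover is pushed off its seat, past the terminal opening (x of cover in the frame of terminal_box above 0.0455 m), for 0.1 s.
At the end, for the whole second after the job is handed in: The cover lies still and flat (within 0.06 rad) on the box's deck between the kerbs, its origin at least 45.5 mm ahead of the box's centre so that the terminal opening is uncovered, and the tab is still in (at least 7.5 mm) (x of cover in the frame of terminal_box between 0.0455 and 0.07 m and y of cover in the frame of terminal_box between -0.006 and 0.006 m and z of cover in the frame of terminal_box between 0.052 and 0.059 m and angle between cover's own z axis and vertical below 0.06 rad and value of joint tab above 0.0075 m and linear speed of cover below 0.01 m/s); the robot touches nothing.
It fails at once if the cover is lifted more than 10 mm off the deck (z of cover in the frame of terminal_box above 0.065 m).
It fails at once if the cover is tipped by more than 0.25 rad (angle between cover's own z axis and vertical above 0.25 rad).
It fails at once if the terminals are touched by the robot (contact force between any of the arm, the fingers and terminals above 1 N).
It fails at once if another thing on the bench is moved more than 30 mm (distance of any of screwdriver, screw_jar, punch, oil_bottle, tape_roll, mug, cutting_die from where it was at the start of the episode above 0.03 m).
It also fails if it takes over 43 s, if anything falls off the work surface, if the arm or the gripper's body presses on something with over 40 N, if the wrist force passes 120 N, or if a joint passes its speed limit or range.

## Working session

There is one attempt and no reset: what is moved stays moved. The work goes in short steps, Python scripts to look and compute and a tool call to move; the robot and the scene stay as the last step left them, time stands still between calls to the robot, and variables do not carry over. Pictures are saved under pics/ and viewed, and the job is handed in when it is done.

Besides the shell and the picture viewer there is one more tool, called after ">>>" as name([rows], argument=value, ...), one row to a line, values as JSON. arm_command: Moves the arm, as the interface text tells. Its arguments: {"type":"object","properties":{"commands":{"type":"array","items":{"type":"array","items":{"type":"number"}}}},"required":["commands"]}

```bash
mkdir -p pics; ls
cat > h.py <<'E'
import numpy as np, cv2
from workcell import env
def cam(n):
    p=env.camera_params(n); return np.array(p["mtx"]),np.array(p["dist_coeffs"]),np.array(p["R"]),np.array(p["t"])
def ray(n,uv,z):
    K,d,R,t=cam(n); q=cv2.undistortPoints(np.array(uv,float).reshape(-1,1,2),K,d).reshape(-1,2)
    D=np.c_[q,np.ones(len(q))]@R; C=-R.T@t
    return C+D*((z-C[2])/D[:,2])[:,None]
def cloud(n,dep):
    K,d,R,t=cam(n); v,u=np.mgrid[:400,:640]
    q=cv2.undistortPoints(np.c_[u.ravel(),v.ravel()].astype(float).reshape(-1,1,2),K,d).reshape(-1,2)
    P=np.c_[q,np.ones(len(q))]*dep.reshape(-1,1)
    return ((P-t)@R).reshape(400,640,3)
def proj(n,X):
    K,d,R,t=cam(n); return cv2.projectPoints(np.array(X,float),cv2.Rodrigues(R)[0],t,K,d)[0].reshape(-1,2)
E
python3 - <<'E'
from h import *
for n in("scene","top"):
    im,d=env.read_camera(n); cv2.imwrite(f"pics/{n}0.png",im); np.savez(f"{n}0.npz",im=im,d=d)
    K,_,R,t=cam(n); print(n,-R.T@t)
print(env.state())
E
```

```text
pics
scene [ 1.12656032 -0.49938947  0.57891501]
top [0.37596968 0.02061747 1.24740544]
{'t': 0.1, 'joint_pos': array([ 1.19670820e+00,  5.27713375e-02,  1.40162263e+00, -8.05366684e-07,
        1.68858951e+00, -7.02890742e-02]), 'qvel': array([-2.99622027e-04, -2.78675705e-05, -1.66398998e-03,  1.10439322e-03,
       -1.20855485e-03,  4.05514275e-04]), 'tau': array([ 1.41993925e-03, -3.82583356e+01, -3.60983956e+01, -7.41223266e-05,
        4.77964670e-03,  2.44631008e-05]), 'ee_pos': array([0.15692801, 0.50071945, 0.23055821]), 'tool_rot': array([-3.14149577e+00,  1.38744658e-03,  1.26699724e+00]), 'ft_force': array([ 0.49325557,  0.43973868, -1.33439931]), 'ft_torque': array([-0.00697326, -0.01560325, -0.02142859]), 'opening': 1.002446874164529}
```

View pics/scene0.png

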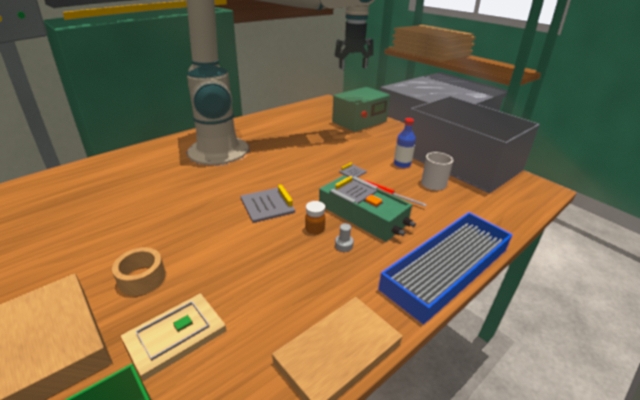

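View pics/top0.png

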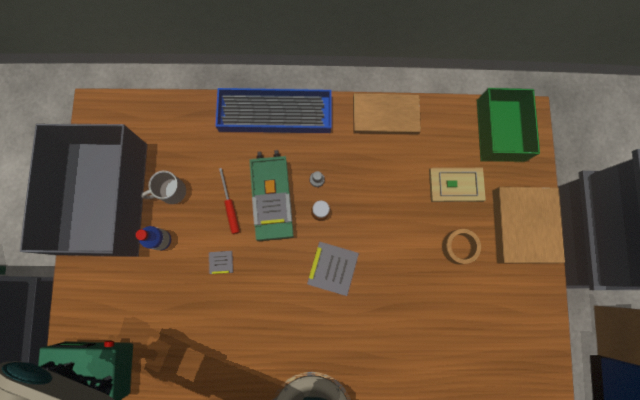

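The box is at about pixel (271,198) in the top view. The tab is at (270,186), the seated cover's ledge at (272,221) and the glands at the top, so box +x runs up the picture. The two loose grey plates at (220,262) and (333,268) are the look-alikes.

Run:
```python
from h import *
for n,roi in(("top",(235,145,310,250)),("scene",(310,160,420,245))):
    f=np.load(f"{n}0.npz"); im,d=f["im"],f["d"]; P=cloud(n,d)
    hsv=cv2.cvtColor(im,cv2.COLOR_BGR2HSV); m0=np.zeros((400,640),bool); x0,y0,x1,y1=roi; m0[y0:y1,x0:x1]=1
    H,S,V=[hsv[...,i].astype(int) for i in range(3)]
    for nm,m,z in(("orange",(H>=8)&(H<=20)&(S>200)&(V>190),.064),("yellow",(H>=24)&(H<=34)&(S>150),.0765),("green",(H>=60)&(H<=90)&(S>70),.055)):
        m=m&m0
        k,l,st,c=cv2.connectedComponentsWithStats(m.astype(np.uint8))
        for i in range(1,k):
            if st[i,4]>15:
                q=P[l==i]; q=q[np.isfinite(q).all(1)]
                print(n,nm,st[i],c[i].round(2),"ray",ray(n,c[i],z).round(4),"depth med",np.median(q,0).round(4),"zrange",np.percentile(q[:,2],[5,50,95]).round(4))
                if nm!="orange" and st[i,4]>30:
                    cn=np.argwhere(l==i)[:,::-1].astype(np.float32)
                    W=ray(n,cn,z)[:,:2].astype(np.float32)
                    r=cv2.minAreaRect(W);print("  rect",r, )
    crop=cv2.resize(im[y0:y1,x0:x1],None,fx=5,fy=5,interpolation=cv2.INTER_CUBIC); cv2.imwrite(f"pics/{n}_crop.png",crop)
```

```text
top yellow [262 220  22   4  63] [272.21 221.41] ray [[0.5267 0.1125 0.0765]] depth med [0.5273 0.1129 0.078 ] zrange [0.0665 0.078  0.082 ]
  rect ((0.5268806219100952, 0.11172010004520416), (0.007797269616276026, 0.05818035081028938), 5.9093098640441895)
top green [ 251  157   38   39 1088] [268.93 173.88] ray [[0.6663 0.1271 0.055 ]] depth med [0.6681 0.1273 0.0574] zrange [0.0528 0.0574 0.067 ]
  rect ((0.6622768044471741, 0.12651053071022034), (0.10674061626195908, 0.1016477420926094), 5.724823951721191)
top green [256 222  37  18 510] [273.86 230.65] ray [[0.5035 0.1089 0.055 ]] depth med [0.5026 0.1084 0.0569] zrange [0.0529 0.0569 0.0611]
  rect ((0.503682553768158, 0.10921570658683777), (0.039715930819511414, 0.10062670707702637), 6.364739418029785)
scene orange [367 195  14   9  74] [373.42 199.18] ray [[0.6272 0.1239 0.064 ]] depth med [0.6306 0.1196 0.0676] zrange [0.0649 0.0676 0.0687]
scene yellow [336 177  16  11  69] [343.25 181.52] ray [[0.5285 0.109  0.0765]] depth med [0.5296 0.1095 0.0779] zrange [0.0714 0.0779 0.0807]
  rect ((0.5286564230918884, 0.10735324770212173), (0.01616765931248665, 0.06772449612617493), 7.249027252197266)
scene green [321 176  24  18 118] [330.04 185.98] ray [[0.4977 0.0895 0.055 ]] depth med [0.4999 0.0815 0.0579] zrange [0.0549 0.0579 0.06  ]
  rect ((0.4899298846721649, 0.10368965566158295), (0.030402790755033493, 0.1077498346567154), 22.22522735595703)
scene green [ 352  190   59   50 1410] [382.91 214.04] ray [[0.6792 0.1035 0.055 ]] depth med [0.6782 0.0982 0.0574] zrange [0.0149 0.0574 0.0668]
  rect ((0.6688300967216492, 0.10731852054595947), (0.14408573508262634, 0.16582751274108887), 6.320478439331055)
```

Run:
```python
from h import *
n="top";f=np.load("top0.npz");im=f["im"]
hsv=cv2.cvtColor(im,cv2.COLOR_BGR2HSV);print(hsv[180:194:2,264:278:2].tolist()[3])
H,S,V=[hsv[...,i].astype(int) for i in range(3)]
m=np.zeros((400,640),bool);m[176:196,260:282]=1
m&=(H<=22)&(S>150)&(V>120)
p=np.argwhere(m)[:,::-1];print(len(p),p.mean(0),ray(n,[p.mean(0)],.064), cv2.minAreaRect(ray(n,p,.064)[:,:2].astype(np.float32)))
# model overlay check
a=np.radians(6.1);c,s=np.cos(a),np.sin(a)
E0=np.array([.5268,.1117]);B=E0+70*1e-3*np.array([c,s]);print("box",B)
R=np.array([[c,-s],[s,c]])
def w(x,y,z): q=B+R@np.array([x,y])/1000; return [q[0],q[1],z/1000]
for nm,roi in(("top",(235,145,310,250)),("scene",(310,160,420,245))):
    im=np.load(f"{nm}0.npz")["im"];x0,y0,x1,y1=roi
    k=7 if nm=="scene" else 5.5
    o=cv2.resize(im[y0:y1,x0:x1],None,fx=k,fy=k,interpolation=cv2.INTER_CUBIC)
    for pts,col in(([w(-115,-52,55),w(115,-52,55),w(115,52,55),w(-115,52,55)],(255,255,255)),([w(12.5,-13,64),w(48.5,-13,64),w(48.5,13,64),w(12.5,13,64)],(255,0,255)),([w(-74,-32,76.5),w(-66,-32,76.5),w(-66,32,76.5),w(-74,32,76.5)],(255,0,0))):
        q=((proj(nm,pts)-[x0-.5,y0-.5])*k).astype(np.int32);cv2.polylines(o,[q],True,col,1)
    cv2.imwrite(f"pics/{nm}_ov.png",o);print(o.shape)
```

```text
[[46, 69, 89], [18, 201, 166], [18, 207, 169], [17, 200, 171], [17, 201, 170], [17, 185, 116], [69, 87, 100]]
110 [269.39090909 186.05454545] [[0.6287976  0.12399203 0.064     ]] ((0.6287410259246826, 0.12418016791343689), (0.03514089062809944, 0.024795882403850555), 8.395380973815918)
box [0.59640366 0.11913848]
(578, 412, 3)
(595, 770, 3)
```

View pics/top_ov.png

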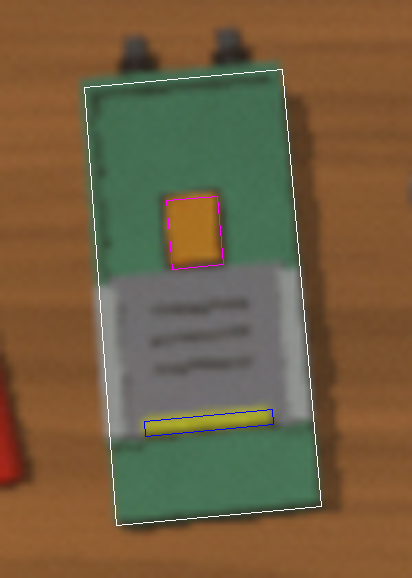

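View pics/scene_ov.png

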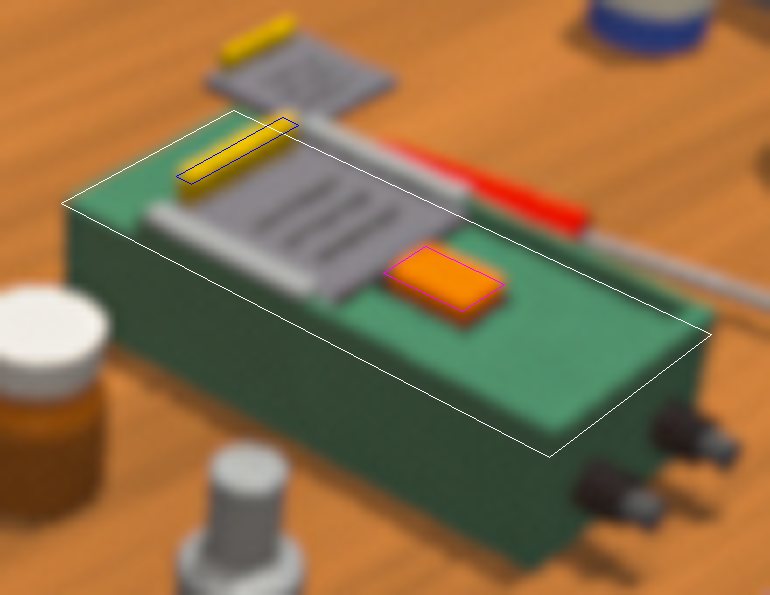

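>>> arm_command([
  [0, 4.7, -3.8, 0, 0, 0, 2.4],
  [0, 9.4, -7.5, 0, 0, 0, 4.7],
  [0, 14.2, -11.3, 0, 0, 0, 7],
  [0, 18.9, -15.1, 0, 0, 0, 9.4],
  [0, 23.6, -18.9, 0, 0, 0, 11.8],
  [0, 28.3, -22.6, 0, 0, 0, 14.1],
  [0, 33, -26.4, 0, 0, 0, 16.5],
  [0, 37.8, -30.2, 0, 0, 0, 18.8],
  [0, 42.5, -34, 0, 0, 0, 21.2],
  [0, 47.2, -37.7, 0, 0, 0, 23.5],
])

```text
t: 1.35
ee_pos: [0.6302, 0.1222, 0.23]
tool_rot: [-3.141, 0.001, 1.678]
ft_force: [-0.4, 0.2, 1.9]
opening: 0.001
```

>>> arm_command([
  [0, 0, 0.1, -3, 0, 0, 0],
  [0, 0, 0.1, -6, 0, 0, 0],
  [0, 0, 0.1, -9, 0, 0, 0],
  [0, 0, 0.1, -11, 0, 0, 0],
  [0, 0, 0.1, -12.5, 0, 0, 0],
  [0, 0, 0.1, -13.5, 0, 0, 0],
  [0, 0, 0.1, -14.5, 0, 0, 0],
  [0, 0, 0.1, -14.8, 0, 0, 0],
  [0, 0, 0.1, -15, 0, 0, 0],
  [0, 0, 0.1, -15, 0, 0, 0],
])

```text
t: 2.6
ee_pos: [0.6303, 0.1232, 0.0804]
tool_rot: [-3.141, 0.001, 1.678]
ft_force: [-0.3, -0.0, -0.4]
opening: 0.003
```

Run:
```python
from h import *
s=env.state();print(s["ee_pos"],s["ft_force"],s["tool_rot"])
im,d=env.read_camera("scene");x0,y0,x1,y1=300,120,420,245
o=cv2.resize(im[y0:y1,x0:x1],None,fx=4.8,fy=4.8,interpolation=cv2.INTER_CUBIC)
p=((proj("scene",[s["ee_pos"]])-[x0-.5,y0-.5])*4.8)[0];cv2.circle(o,(int(p[0]),int(p[1])),3,(255,0,255),1)
cv2.imwrite("pics/press0.png",o)
```

```text
[0.63031844 0.12323604 0.08040024] [-0.27529262 -0.04477942 -0.3717357 ] [-3.14138253e+00  1.27266041e-03  1.67838428e+00]
```

View pics/press0.png

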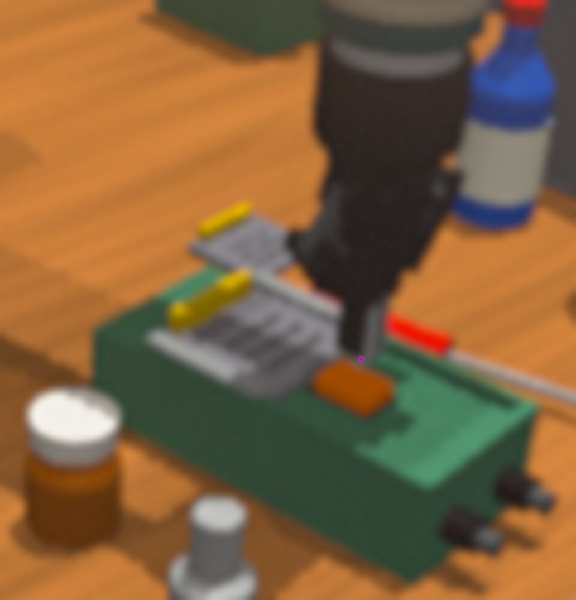

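The shut fingertips are at about (361,358) in the crop, roughly 16 mm above the tab centre at (355,388) and clear of the cover edge. I'll press down now.

>>> arm_command([
  [0, 0, 0, -0.9, 0, 0, 0],
  [0, 0, 0, -1.4, 0, 0, 0],
  [0, 0, 0, -1.7, 0, 0, 0],
  [0, 0, 0, -2.0, 0, 0, 0],
  [0, 0, 0, -2.2, 0, 0, 0],
  [0, 0, 0, -2.35, 0, 0, 0],
  [0, 0, 0, -2.45, 0, 0, 0],
  [0, 0, 0, -2.5, 0, 0, 0],
  [0, 0, 0, -2.5, 0, 0, 0],
  [0, 0, 0, -2.5, 0, 0, 0],
])

```text
t: 3.9
ee_pos: [0.6302, 0.1232, 0.0562]
tool_rot: [-3.141, 0.001, 1.678]
ft_force: [-4.3, -0.7, 5.9]
opening: 0.004
```

>>> arm_command([
  [0, 0, 0, -0.1, 0, 0, 0],
  [0, 0, 0, -0.15, 0, 0, 0],
  [0, 0, 0, -0.2, 0, 0, 0],
  [0, 0, 0, -0.2, 0, 0, 0],
  [0, 0, 0, -0.2, 0, 0, 0],
  [0, 0, 0, 0.1, 0, 0, 0],
  [0, 0, 0, 1, 0, 0, 0],
  [0, 0, 0, 2, 0, 0, 0],
  [0, 0, 0, 4, 0, 0, 0],
  [0, 0, 0, 6, 0, 0, 0],
])

```text
t: 5.15
ee_pos: [0.6305, 0.1233, 0.1182]
tool_rot: [3.141, 0.001, 1.678]
ft_force: [0.5, 0.5, 0.6]
opening: 0.002
```

>>> arm_command([
  [0, -2, -0.2, 0, 0, 0, 0],
  [0, -5, -0.5, 0, 0, 0, 0],
  [0, -8, -0.8, 0, 0, 0, 0],
  [0, -10.5, -1.1, 0, 0, 0, 0],
  [0, -12.2, -1.3, 0, 0, 0, 0],
  [0, -13, -1.4, 0, 0, 0, 0],
  [0, -13, -1.4, -1, 0, 0, 0],
  [0, -13, -1.4, -1.5, 0, 0, 0],
  [0, -13, -1.4, -1.5, 0, 0, 0],
  [0, -13, -1.4, -1.5, 0, 0, 0],
])

```text
t: 6.4
ee_pos: [0.5007, 0.1093, 0.1031]
tool_rot: [3.141, 0.001, 1.678]
ft_force: [-0.1, 0.0, 0.5]
opening: -0.002
```

Run:
```python
from h import *
s=env.state();print(s["ee_pos"],s["ft_force"],s["tool_rot"])
im,d=env.read_camera("scene");x0,y0,x1,y1=300,120,420,245
P=cloud("scene",d);P0=cloud("scene",np.load("scene0.npz")["d"])
for nm,Q in(("before",P0),("now",P)):
    print(nm,"tab z",np.median(Q[197:202,369:378,2]),"deck z",np.median(Q[206:212,384:392,2]))
o=cv2.resize(im[y0:y1,x0:x1],None,fx=4.8,fy=4.8,interpolation=cv2.INTER_CUBIC)
cv2.imwrite("pics/push0.png",o)
```

```text
[0.50069019 0.10925354 0.10312578] [-0.10929462  0.00302583  0.50867157] [3.14110647e+00 1.30293179e-03 1.67832456e+00]
before tab z 0.06770073985419614 deck z 0.05780299732737612
now tab z 0.057952978406564895 deck z 0.0577878008986553
```

View pics/push0.png

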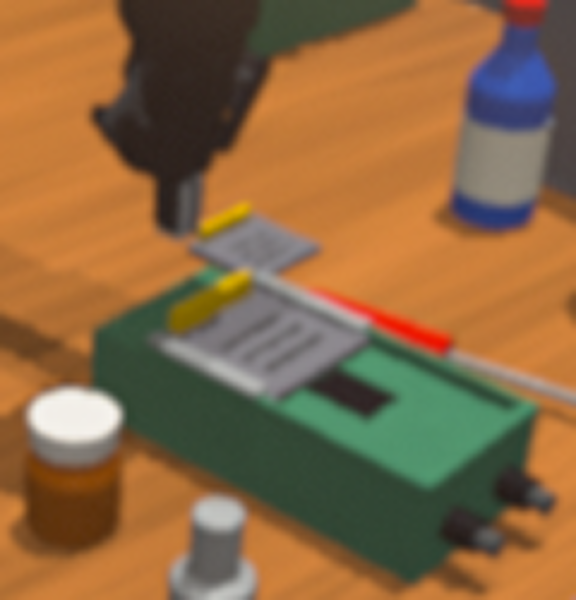

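The tab now reads at deck height (both 0.0578 by depth; before it was 9.9 mm proud). The cover is still seated, and the fingertips at (180,230) in the crop are above the apron. Next I'll descend behind the ledge.

>>> arm_command([
  [0, 0, 0, -1, 0, 0, 0],
  [0, 0, 0, -2, 0, 0, 0],
  [0, 0, 0, -3, 0, 0, 0],
  [0, 0, 0, -3.6, 0, 0, 0],
  [0, 0, 0, -3.9, 0, 0, 0],
  [0, 0, 0, -3.9, 0, 0, 0],
  [0, 0.3, 0.03, -3.9, 0, 0, 0],
  [0, 0.6, 0.06, -3.9, 0, 0, 0],
  [0, 0.8, 0.08, -3.9, 0, 0, 0],
  [0, 0.8, 0.08, -3.9, 0, 0, 0],
])

```text
t: 7.7
ee_pos: [0.5089, 0.1101, 0.0643]
tool_rot: [3.141, 0.001, 1.678]
ft_force: [-0.4, 1.5, -0.3]
opening: -0.002
```

>>> arm_command([
  [0, 0.4, 0.04, 0, 0, 0, 0],
  [0, 0.8, 0.09, 0, 0, 0, 0],
  [0, 1.2, 0.13, 0, 0, 0, 0],
  [0, 1.6, 0.17, 0, 0, 0, 0],
  [0, 2.0, 0.21, 0, 0, 0, 0],
  [0, 2.4, 0.26, 0, 0, 0, 0],
  [0, 2.8, 0.3, 0, 0, 0, 0],
  [0, 3.2, 0.34, 0, 0, 0, 0],
  [0, 3.6, 0.38, 0, 0, 0, 0],
  [0, 3.6, 0.38, 0, 0, 0, 0],
])

```text
t: 8.95
ee_pos: [0.5453, 0.1139, 0.0643]
tool_rot: [3.14, 0.001, 1.678]
ft_force: [0.0, 0.2, 0.2]
opening: -0.003
```

```bash
cat > look.py <<'E'
import sys
from h import *
s=env.state();print(s["ee_pos"],s["ft_force"],s["t"])
im,d=env.read_camera("scene");x0,y0,x1,y1=300,120,420,245
o=cv2.resize(im[y0:y1,x0:x1],None,fx=4.8,fy=4.8,interpolation=cv2.INTER_CUBIC)
cv2.imwrite(f"pics/{sys.argv[1]}.png",o)
hsv=cv2.cvtColor(im,cv2.COLOR_BGR2HSV);H,S,V=[hsv[...,i].astype(int) for i in range(3)]
m=np.zeros((400,640),bool);m[170:230,330:420]=1
m&=(H>=24)&(H<=34)&(S>150)&(V>140)
k,l,st,c=cv2.connectedComponentsWithStats(m.astype(np.uint8))
for i in range(1,k):
    if st[i,4]>20:
        p=ray("scene",[c[i]],.0765)[0]; a=np.radians(6.1); e=p[:2]-[.5975,.12]
        print(st[i],c[i],p,"box xy",e@[np.cos(a),np.sin(a)],e@[-np.sin(a),np.cos(a)])
E
python3 look.py push1
```

```text
[0.5452692  0.11391231 0.06428068] [0.01451281 0.21584607 0.15951789] 8.95
```

View pics/push1.png

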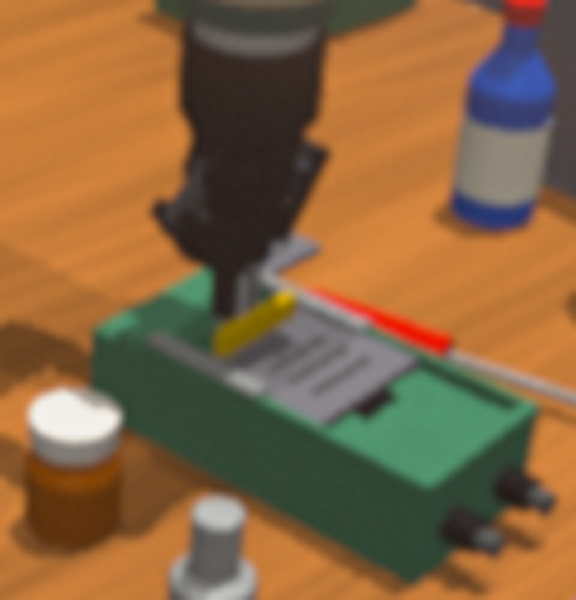

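The cover is sliding flat over the flush tab (ledge at about (255,325) in the crop, front edge past the tab). I'll continue the push.

>>> arm_command([
  [0, 0.5, 0.05, 0, 0, 0, 0],
  [0, 1.1, 0.12, 0, 0, 0, 0],
  [0, 1.7, 0.18, 0, 0, 0, 0],
  [0, 2.3, 0.25, 0, 0, 0, 0],
  [0, 2.9, 0.31, 0, 0, 0, 0],
  [0, 3.5, 0.37, 0, 0, 0, 0],
  [0, 4.1, 0.44, 0, 0, 0, 0],
  [0, 4.6, 0.49, 0, 0, 0, 0],
  [0, 5.0, 0.53, 0, 0, 0, 0],
  [0, 5.3, 0.57, 0, 0, 0, 0],
])

```text
t: 10.25
ee_pos: [0.5983, 0.1196, 0.0642]
tool_rot: [3.14, 0.001, 1.678]
ft_force: [-0.4, -0.4, 0.1]
opening: -0.0
```

```bash
sed -i 's/V>140/V>100/' look.py; python3 look.py push2
```

```text
[0.59830505 0.11962752 0.06423171] [-0.35517276 -0.36870689  0.14931594] 10.25
[361 189  17  12  70] [368.54285714 194.17142857] [0.61542764 0.11625296 0.0765    ] box xy 0.017427953473702962 -0.005630885827533121
```

View pics/push2.png

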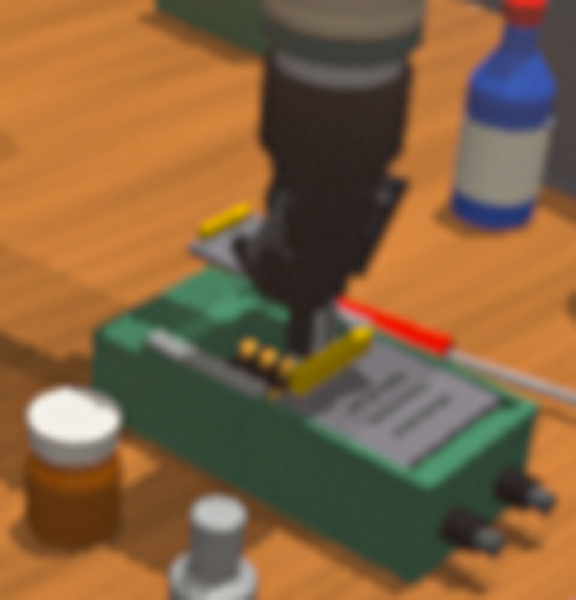

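>>> arm_command([
  [0, -0.3, 0, 0, 0, 0, 0],
  [0, -0.6, -0.05, 0, 0, 0, 0],
  [0, -0.8, -0.1, 0.5, 0, 0, 0],
  [0, -0.8, -0.1, 3, 0, 0, 0],
  [0, -0.8, -0.1, 6, 0, 0, 0],
  [0, -4, -0.1, 11, 0, 0, 0],
  [0, -9, 0, 16, 0, 0, 0],
  [0, -14, 1, 16, 0, 0, 0],
  [0, -18, 3, 16, 0, 0, 0],
  [0, -20, 5, 16, 0, 0, 0],
])

```text
t: 11.55
ee_pos: [0.397, 0.17, 0.2253]
tool_rot: [3.138, 0.001, 1.678]
ft_force: [0.1, 0.4, 0.4]
opening: -0.001
```

```bash
python3 look.py fin
python3 - <<'E'
from h import *
im,d=env.read_camera("top");x0,y0,x1,y1=225,140,345,270
cv2.imwrite("pics/fintop.png",cv2.resize(im[y0:y1,x0:x1],None,fx=4.6,fy=4.6,interpolation=cv2.INTER_CUBIC))
hsv=cv2.cvtColor(im,cv2.COLOR_BGR2HSV);H,S,V=[hsv[...,i].astype(int) for i in range(3)]
m=np.zeros((400,640),bool);m[165:215,250:295]=1
m&=(H>=24)&(H<=34)&(S>150)
p=np.argwhere(m)[:,::-1];print(len(p),p.mean(0))
e=ray("top",[p.mean(0)],.0765)[0][:2]-[.5975,.12];a=np.radians(6.1);print(e@[np.cos(a),np.sin(a)],e@[-np.sin(a),np.cos(a)])
# flatness of cover by depth
P=cloud("top",d).reshape(-1,3);r=P[:,:2]-[.5975,.12];bx=r@[np.cos(a),np.sin(a)];by=r@[-np.sin(a),np.cos(a)]
k=(bx>.028)&(bx<.09)&(abs(by)<.038)&(P[:,2]>.04)&(P[:,2]<.1)
A=np.c_[bx[k],by[k],np.ones(k.sum())];print(k.sum(),np.linalg.lstsq(A,P[k,2],rcond=None)[0],np.median(P[k,2]))
E
```

```text
[0.39696534 0.17000799 0.22531542] [0.14246838 0.35862485 0.42030897] 11.55
[361 188  17  13  84] [368.1547619  193.52380952] [0.61265658 0.11774437 0.0765    ] box xy 0.014831066271184452 -0.0038534547608858483
70 [269.91428571 191.34285714]
0.013615847961892023 -0.00041080690517033376
572 [ 4.62679756e-04 -4.89528125e-05  6.44414312e-02] 0.06449819592080318
```

View pics/fintop.png

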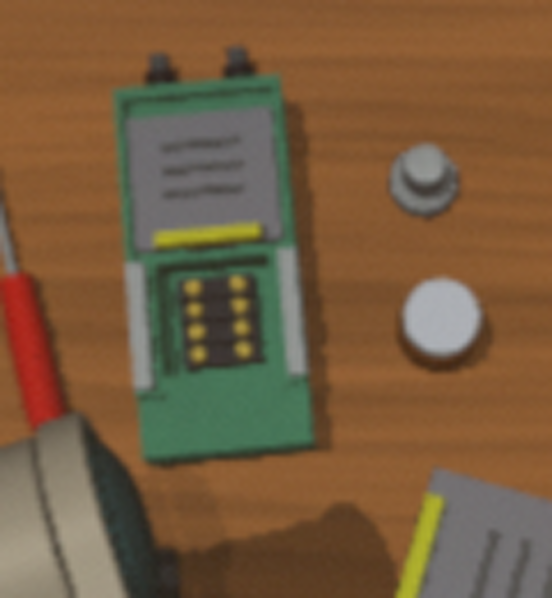

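View pics/fin.png

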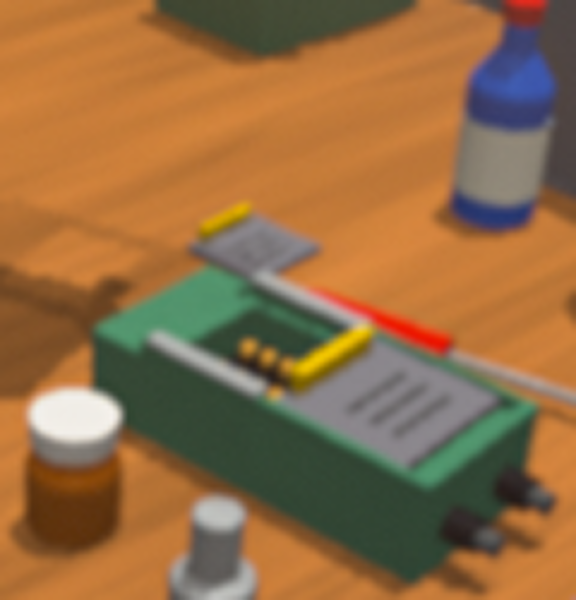

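The top view shows the cover flat on the box ahead of the opening, with a strip of deck between its ledge at (207,236) in the crop and the hole. The terminals are fully visible and the bystanders haven't moved. The cover's origin works out at about box x = +52 mm, so I'm handing in.

```bash
python3 -c "
from workcell import env
print(env.finish_job())"
```

```text
the job is handed in; nothing more can be done
None
```

The job is handed in: I pressed the tab flush with shut fingers, then pushed the cover by its ledge off its seat, over the tab and past the opening. I then backed off and lifted clear. It took about 12 s of the 43 s, and the hand-in reported no verdict.

**Last checks**
- **Tab:** its depth reading matched the deck after the press (both 0.058 m); before, it stood 9.9 mm proud. I didn't measure it again after the push because the cover now hides it.
- **Cover position:** its origin is about 51.6 mm (top camera) to 52.8 mm (scene camera) ahead of the box's centre, against the 45.5 mm needed. Sideways it is within the ±6 mm allowed, but the cameras disagree: -0.4 mm from the top camera and -3.9 mm from the scene camera. The cover has only 1.5 mm of play, so I trust the top camera.
- **Flatness:** the slope of the cover's top is about 0.0005 rad, against the 0.06 rad allowed. Its top read 64.4 mm by depth against 62.5 mm expected; the depth camera reads 2–3 mm high on the bare deck too.
- **Opening and surroundings:** the whole terminal opening is visible, and the items near the box looked undisturbed. I didn't measure any of them, and the mug, tape roll and cutting die were outside the last views. The arm was clear of everything at hand-in.
- **Unexplained reading:** there was a sideways force of about 4 N while pressing the tab. It had gone once the arm lifted, and I didn't find the cause.

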